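# Stack the bracket trays in their carrier

### The job

Build up the patient's bracket stack in the steel carrier, one piece at a time from the bottom: first the tray with six compartments, on it the tray with two, on that the undivided tray, and last the cover with the grip bar. Each piece must be fully seated in the one beneath it, and the forceps, amber shield, white jar and plaster model must be left where they lie.

Things in the scene. Friction and masses are not known exactly. Their poses are not given: they have to be found in the camera images.
- tray_six: Tray with six compartments (one wall along, two across, 8 mm below the rim). Tan plastic, 86 (x) x 62 (y) mm, 35 mm high, 70 g; origin: centre of underside, z up. Stands on a 70 x 46 mm foot 5 mm high; above it upright 3 mm walls, mouth 80 x 56 mm. The next piece's foot enters the mouth with 5 mm play all round, its ledge rests on the rim, its origin 30 mm above this one's.
- tray_two: Tray with two compartments (one wall across, 8 mm below the rim). Tan plastic, 86 (x) x 62 (y) mm, 35 mm high, 70 g; origin: centre of underside, z up. Stands on a 70 x 46 mm foot 5 mm high; above it upright 3 mm walls, mouth 80 x 56 mm. The next piece's foot enters the mouth with 5 mm play all round, its ledge rests on the rim, its origin 30 mm above this one's.
- tray_open: Stacking tray without any inner wall, one open well. Tan plastic, 86 (x) x 62 (y) mm, 35 mm high, 70 g; origin: centre of underside, z up. Stands on a 70 x 46 mm foot 5 mm high; above it upright 3 mm walls, mouth 80 x 56 mm. The next piece's foot enters the mouth with 5 mm play all round, its ledge rests on the rim, its origin 30 mm above this one's.
- cover: Cover: tan plastic plate 86 (x) x 62 (y) mm, 5 to 11 mm above its origin, over a 70 x 46 x 5 mm foot as on the trays; on top a grip bar 56 mm long (x), 14 mm wide (y), 25 mm high, its top at 36 mm. Origin: centre of underside, z up. 70 g. Seated on a tray its origin lies 30 mm above the tray's.
- carrier: Steel carrier, fixed to the counter: low frame 92 (x) x 68 (y) mm, 12 mm high, with an 80 x 56 mm recess 8 mm deep that takes a tray's foot with 5 mm play all round. Origin: centre of underside, z up. A tray seated in it, lengthwise along its x, has its ledge on the rim and its origin 7 mm above the carrier's.
- study_model: Bystander: worn off-white plaster dental model, about 71 x 58 mm, 30 mm high, loose. Origin under its centre.
- wax_jar: Bystander: round white jar with a steel cap, 48 mm in diameter, 45 mm high, loose. Origin at the centre of its underside.
- forceps: Bystander: steel bracket forceps lying flat, 134 mm long (x), about 20 mm wide, 8 mm high, loose. Origin under its middle.
- shield: Bystander: amber shield paddle lying flat, 85 mm wide blade to +x, black handle to -x, 168 mm long over all, 10 mm high, loose. Origin where blade meets handle.
Things that resemble listed ones, but are neither listed nor needed, are in the scene too. What is shaped like the cover but pink or turquoise is not meant.

How it is judged:
On the way, in this order (a step that is already met when the one before it is completed fails the run):
1. the six-compartment tray is seated in the carrier (horizontal distance between tray_six and carrier below 0.009 m and z of tray_six in the frame of carrier between 0.0045 and 0.0092 m and angle between tray_six's own z axis and vertical below 0.05 rad and angle between the x axis of tray_six and the x axis of carrier, either way round below 0.22 rad), for 0.2 s.
2. the two-compartment tray is seated on the six-compartment tray (horizontal distance between tray_two and tray_six below 0.009 m and z of tray_two in the frame of tray_six between 0.0275 and 0.0322 m and angle between tray_two's own z axis and vertical below 0.05 rad and angle between the x axis of tray_two and the x axis of tray_six, either way round below 0.22 rad), for 0.2 s.
3. the undivided tray is seated on the two-compartment tray (horizontal distance between tray_open and tray_two below 0.009 m and z of tray_open in the frame of tray_two between 0.0275 and 0.0322 m and angle between tray_open's own z axis and vertical below 0.05 rad and angle between the x axis of tray_open and the x axis of tray_two, either way round below 0.22 rad), for 0.2 s.
4. the cover is seated on the undivided tray (horizontal distance between cover and tray_open below 0.009 m and z of cover in the frame of tray_open between 0.0275 and 0.0322 m and angle between cover's own z axis and vertical below 0.05 rad and angle between the x axis of cover and the x axis of tray_open, either way round below 0.22 rad), for 0.2 s.
At the end, for the whole second after the job is handed in: In the carrier, upwards: six-, two-compartment, undivided tray, cover; each within 9 mm and 0.22 rad yaw of the piece beneath, its origin 7 mm (first) or 30 mm (others) above the origin beneath within 2 mm, level within 0.05 rad, at rest (all of step 1 and all of step 2 and all of step 3 and all of step 4 and linear speed of each of tray_six, tray_two, tray_open, cover below 0.02 m/s and angular speed of each of tray_six, tray_two, tray_open, cover below 0.2 rad/s); the robot touches nothing.
It fails at once if the plaster study model is shifted by more than 20 mm (distance of study_model from where it was at the start of the episode above 0.02 m).
It fails at once if the white jar is shifted by more than 20 mm (distance of wax_jar from where it was at the start of the episode above 0.02 m).
It fails at once if the forceps is shifted by more than 20 mm (distance of forceps from where it was at the start of the episode above 0.02 m).
It fails at once if the amber shield is shifted by more than 20 mm (distance of shield from where it was at the start of the episode above 0.02 m).
It also fails if it takes over 136 s, if anything falls off the work surface, if the arm or the gripper's body presses on something with over 40 N, if the wrist force passes 120 N, or if a joint passes its speed limit or range.

### The arm

A 7-joint arm with a two-finger parallel gripper is mounted at the origin on the work surface. World frame = base frame: x ahead of the robot, y to its left, z up, the work surface at z = 0. Lengths are in m, angles in rad, forces in N, time in s.
With the tool pointing down it reaches from about 0.425 to 0.8 m from the base axis. Payload 8.3 kg.
Tool frame: the origin (TCP) lies midway between the tips of the shut fingers; the grasp point (between the pads) lies 19 mm behind it (robot.grasp_offset is the distance from the TCP to the grasp point, in m); z points along the fingers, y is the line along which they close (so a half turn about z gives the same grasp; the last joint's range is limited). The gripper opens to 85 mm and grips with 20 to 120 N. Pads are 22 mm wide; open, the fingers measure 114 mm over their backs; the gripper's body (76 mm by 85 mm) begins 54 mm behind the grasp point. The pads swing forward as they close: fully open they stand 13 mm farther back than shut.
Start: joints at [-1.216, 0.383, 0.016, 1.37, -0.006, 1.388, -0.046], TCP at [0.254, 0.571, 0.231] pointing down, gripper open.
Joint ranges: [-2.95, 2.95], [-0.25, 2.06], [-1.52, 1.56], [0.18, 2.33], [-1.44, 4.58], [0.02, 2.06], [-3.01, 3.01]. Speed limits (rad/s): [2.39, 2.39, 3.01, 3.01, 3.14, 3.14, 3.14].

### API

Orientations are given as a unit quaternion [w, x, y, z].
In Python, from cell import robot gives the robot as it stands. The module is installed in compiled form; this text tells all that it offers.
- The arm moves only by the shell command python3 -m pendant 'ROWS'. ROWS is JSON, a list of rows, each a list of 5 numbers: the opening, from -1 (shut) to 1 (fully open), then the shift along the world's x, y, z in mm, then the turn about the world's z in rad. In form: [[fingers, tx, ty, tz, roll], ...]. A call has 1 to 12 rows; each row shifts and turns the commanded pose from where the row before left it; what a row does not reach is not made up. A row lasts 1/12 s, in which the tool goes at most 41.7 mm and 7.16 degrees, less where a joint would pass 70% of its speed; a pose out of reach is approached as far as the arm can. A call is refused whole if a number of a shift passes 41.7 or a number of a turn 0.125, either way. A call with a gripper value outside its range is refused whole. The fingers move at their own pace and stop on an object; the grip force is fixed at half the most. Time passes only in rows, so rows that do not move let the fingers close. It gives the time, the measured TCP pose, the force, the opening and the grip force at its end, in the units of the state.
- robot.observe(): the state, without advancing time (a new reading comes with each control period).
- robot.capture(name): name is "side" or "top" or "wrist"; returns (picture, depth): 384x512x3 uint8, blue, green, red; 384x512 float32, m along the optical axis (not along the pixel's ray), 0 where there is no reading.
- robot.camera_params(name): a dict with "vertical_fov" (degrees; the focal length in pixels is half the picture's height over the tangent of half this angle, whatever the lens; pixels are square), "cx", "cy" (the principal point, pixels), "D" ([k1, k2, p1, p2, k3] as OpenCV has them; the pictures are not rectified), "extrinsics" (4x4, takes a point from camera to world coordinates); the wrist camera has in their place "mount" (4x4, takes a point from camera to tool coordinates, whose origin is the TCP and whose axes are the flange's). Camera axes: x right, y up, looking along -z (the intrinsics and any distortion apply to the point x, -y, -z); pixel columns grow to the right and rows downward; lengths in m; the calibration is good to about 2 mm. A picture is of the moment at which its call begins: read the wrist's pose just before it. camera_params takes no time and is no camera call.
- robot.sign_off(): hands the job in; it is judged then, once.
The state is a dict: "t": time; "joint_positions": joint angles; "joint_vel": joint speeds; "joint_efforts": joint torques, N m; "position": TCP position; "tool_rot": TCP orientation; "wrist_force": force on the tool from outside, world axes, zero at the start; "ft_torque": the same for the moment, N m; "gripper_width": opening from 0.0 (shut) to 1.0 (fully open); "grasp_force": force on a finger pad.
Only numpy, scipy, OpenCV 4.12 (cv2) and the standard library are available. Lean on these libraries where they do the work, as an engineer would, in place of code of your own. Each camera call takes 0.05 s, during which the arm holds its last target. There are 200 camera calls.

## Working session

There is one attempt and no reset: what is moved stays moved. The work goes in short steps, Python scripts to look and compute and a shell command to move; the robot and the scene stay as the last step left them, time stands still between calls to the robot, and variables do not carry over. Pictures are saved under pics/ and viewed, at most 14 in all, crops included, and the job is handed in when it is done.

```bash
mkdir -p pics; cat > h.py <<'E'
import numpy as np, cv2
from cell import robot
from scipy.spatial.transform import Rotation as R
def K(p):
    f=192/np.tan(np.radians(p["vertical_fov"])/2)
    return np.array([[f,0,p["cx"]],[0,f,p["cy"]],[0,0,1]])
def pose(name,o=None):
    p=robot.camera_params(name)
    if name!="wrist": return p,np.array(p["extrinsics"])
    o=o or robot.observe(); q=o["tool_rot"]
    T=np.eye(4); T[:3,:3]=R.from_quat([q[1],q[2],q[3],q[0]]).as_matrix(); T[:3,3]=o["position"]
    return p,T@np.array(p["mount"])
def onplane(p,T,uv,z):
    n=cv2.undistortPoints(np.array(uv,float).reshape(-1,1,2),K(p),np.array(p["D"],float)).reshape(-1,2)
    d=np.c_[n[:,0],-n[:,1],-np.ones(len(n))]@T[:3,:3].T
    return T[:3,3]+d*((z-T[2,3])/d[:,2])[:,None]
def cloud(p,T,D):
    v,u=np.mgrid[:384,:512]
    n=cv2.undistortPoints(np.c_[u.ravel(),v.ravel()].astype(float).reshape(-1,1,2),K(p),np.array(p["D"],float)).reshape(-1,2)
    d=D.ravel()
    P=np.c_[n[:,0]*d,-n[:,1]*d,-d]@T[:3,:3].T+T[:3,3]
    P[d==0]=np.nan
    return P.reshape(384,512,3)
E
python3 - <<'E'
from h import *
for n in("top","side"):
    p,T=pose(n); a,d=robot.capture(n); cv2.imwrite(f"pics/{n}0.png",a); np.savez(f"{n}0.npz",a=a,d=d)
    print(n,T.round(3).tolist(),p["vertical_fov"],p["D"])
print(robot.camera_params("wrist")); o=robot.observe(); print(o)
E
```

```text
top [[-0.031, 0.998, -0.056, 0.519], [-1.0, -0.03, 0.006, -0.036], [0.004, 0.056, 0.998, 1.253], [0.0, 0.0, 0.0, 1.0]] 43.903578506873544 [-0.16522685  0.          0.          0.          0.        ]
side [[-0.883, 0.373, -0.283, 0.328], [-0.468, -0.689, 0.553, 0.517], [0.011, 0.621, 0.784, 0.806], [0.0, 0.0, 0.0, 1.0]] 54.43102083087793 [-0.06619038  0.          0.          0.          0.        ]
{'vertical_fov': 69.00414074963078, 'cx': 255.32178214786336, 'cy': 190.12638051932404, 'D': array([-0.01394929,  0.        ,  0.        ,  0.        ,  0.        ]), 'mount': array([[ 3.04849310e-04,  9.54824447e-01,  2.97170292e-01,
         7.47030618e-02],
       [ 9.99999945e-01, -2.51220797e-04, -2.18654205e-04,
         1.85356463e-03],
       [-1.34121022e-04,  2.97170342e-01, -9.54824471e-01,
        -1.42381592e-01],
       [ 0.00000000e+00,  0.00000000e+00,  0.00000000e+00,
         1.00000000e+00]])}
{'t': 0.1, 'joint_positions': array([-1.21590461,  0.38416645,  0.01638433,  1.37103251, -0.00629451,
        1.38818025, -0.04648736]), 'joint_vel': array([ 0.00028231, -0.00121444,  0.00173019, -0.00232292, -0.00015578,
        0.00084602,  0.0007951 ]), 'joint_efforts': array([ 4.61582982e-03, -6.29129362e+01,  8.48373659e-01, -3.72761750e+01,
        1.67723681e-02,  1.02353829e-02,  1.84265701e-05]), 'position': array([0.25338257, 0.57085264, 0.23037871]), 'tool_rot': array([-1.63772009e-04,  2.07346284e-01,  9.78267225e-01, -8.52945169e-04]), 'wrist_force': array([-0.37069631, -0.20334194, -0.07701415]), 'ft_torque': array([-0.04211481, -0.01688174, -0.01316991]), 'grasp_force': 0.0, 'gripper_width': 0.9985279433942984}
```

View pics/top0.png

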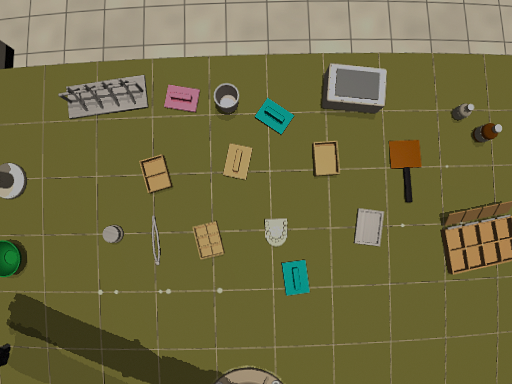

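View pics/side0.png

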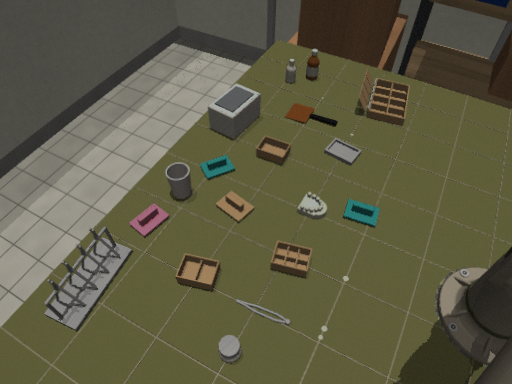

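```bash
python3 - <<'E'
from h import *
p,T=pose("top"); f=np.load("top0.npz"); a,D=f["a"],f["d"]
P=cloud(p,T,D)
seeds=dict(six=(208,240,35),two=(156,174,35),open=(325,158,35),cover=(238,161,11),carrier=(369,227,12),model=(276,231,30),jar=(112,234,45),shield=(405,152,10),teal=(295,278,11))
bg=P[...,2]
print("table z",np.nanmedian(bg[180:330,180:420]))
hsv=cv2.cvtColor(a,cv2.COLOR_BGR2HSV).astype(int)
for n,(u,v,z) in seeds.items():
    print(n,hsv[v-8:v+9,u-8:u+9].reshape(-1,3).mean(0).round(),end=" ")
    m=((bg>0.006)).astype(np.uint8)
    _,L,st,_=cv2.connectedComponentsWithStats(m)
    w=L[v-12:v+13,u-12:u+13]; w=w[w>0]
    if not len(w): print(); continue
    k=np.bincount(w).argmax()
    c=max(cv2.findContours((L==k).astype(np.uint8),0,cv2.CHAIN_APPROX_NONE)[0],key=len).reshape(-1,2)
    Q=onplane(p,T,c,z/1000)[:,:2]*1000
    (x,y),(w,h),ang=cv2.minAreaRect(Q.astype(np.float32))
    if w<h: w,h,ang=h,w,ang+90
    print("xy",round(x),round(y),"wh",round(w),round(h),"ang",round((ang+90)%180-90,1),"r",round(np.hypot(x,y)), "zmax",np.nanpercentile(bg[L==k],95).round(3))
E
```

```text
table z 0.0015171804797411426
six [ 19. 119. 165.] xy 460 88 wh 85 65 ang 12.4 r 468 zmax 0.037
two [ 18. 127. 167.] xy 635 219 wh 95 71 ang 13.4 r 671 zmax 0.037
open [ 20. 115. 176.] xy 659 -222 wh 91 68 ang -1.4 r 695 zmax 0.037
cover [ 20. 117. 168.] xy 659 9 wh 92 63 ang -12.9 r 660 zmax 0.038
carrier [ 16.  24. 167.] xy 478 -329 wh 95 76 ang -8.9 r 580 zmax 0.016
model [ 31.  25. 166.] xy 474 -87 wh 71 59 ang 1.8 r 482 zmax 0.032
jar [ 18.  37. 130.] xy 482 333 wh 56 44 ang 88.9 r 586 zmax 0.049
shield [ 15. 238. 132.] xy 623 -440 wh 167 89 ang 0.6 r 762 zmax 0.016
teal [ 88. 241. 139.] xy 353 -135 wh 90 62 ang 6.1 r 378 zmax 0.038
```

```bash
python3 -m pendant '[[1,10,-24,0,-0.125],[1,10,-24,0,-0.125],[1,10,-24,0,-0.125],[1,10,-24,0,-0.125],[1,10,-24,0,-0.125],[1,10,-24,0,-0.125],[1,10,-24,0,-0.125],[1,10,-24,0,-0.125],[1,10,-24,0,-0.125],[1,10,-24,0,-0.125]]'; python3 -m pendant '[[1,10,-24,0,-0.125],[1,10,-24,0,-0.125],[1,10,-24,0,-0.125],[1,10,-24,0,-0.125],[1,10,-24,0,-0.125],[1,10,-24,0,-0.125],[1,10,-24,0,-0.125],[1,10,-24,0,-0.125],[1,10,-24,0,-0.125],[1,10,-24,0,-0.125],[1,0,0,0,0],[1,0,0,0,0]]'
cat > w.py <<'E'
from h import *; import sys
# wrist look: python3 w.py name ztop(mm) expected x y ; fits rectangle on rim
def look(tag,z,ex,ey,lo):
    o=robot.observe(); p,T=pose("wrist",o); a,D=robot.capture("wrist"); cv2.imwrite(f"pics/{tag}.png",a)
    x=T.copy(); tx=R.from_quat(np.roll(o["tool_rot"],-1)).as_matrix()[:,0]
    print("tcp",(np.array(o["position"])*1000).round(1),"xyaw",np.degrees(np.arctan2(tx[1],tx[0])).round(2),"t",o["t"])
    P=cloud(p,T,D)*1000
    m=(np.hypot(P[...,0]-ex,P[...,1]-ey)<75)&(P[...,2]>lo)&(P[...,2]<z+8)
    _,L,st,_=cv2.connectedComponentsWithStats(m.astype(np.uint8)); k=1+st[1:,4].argmax()
    c=max(cv2.findContours((L==k).astype(np.uint8),0,cv2.CHAIN_APPROX_NONE)[0],key=len).reshape(-1,2)
    (cx,cy),(w,h),g=cv2.minAreaRect(P[L==k][:,:2].astype(np.float32))
    if w<h: w,h,g=h,w,g+90
    print("cloud rect",round(cx,1),round(cy,1),round(w,1),round(h,1),"ang",round((g+90)%180-90,2),"z95",np.nanpercentile(P[L==k][:,2],95).round(1),"touches edge",c.min(0),c.max(0))
    Q=onplane(p,T,c,z/1000)[:,:2]*1000
    (cx,cy),(w,h),g=cv2.minAreaRect(Q.astype(np.float32))
    if w<h: w,h,g=h,w,g+90
    print("plane rect",round(cx,1),round(cy,1),round(w,1),round(h,1),"ang",round((g+90)%180-90,2))
look(sys.argv[1],*map(float,sys.argv[2:6]))
E
python3 w.py six1 35 460 88 26
```

```text
t: 0.93
position: [0.3537, 0.3298, 0.2309]
tool_rot: [-0.0, 0.743, 0.67, -0.0]
wrist_force: [0.2, 0.6, 0.1]
gripper_width: 0.999
grasp_force: 0.0
t: 1.93
position: [0.4537, 0.0898, 0.2311]
tool_rot: [0.0, 0.994, 0.11, -0.0]
wrist_force: [-0.3, 0.5, -0.2]
gripper_width: 1.002
grasp_force: 0.0
tcp [453.7  89.8 231.1] xyaw 12.66 t 1.9333
cloud rect 460.1 89.4 86.7 62.1 ang 12.56 z95 35.9 touches edge [232 128] [283 197]
plane rect 460.7 89.5 86.5 62.0 ang 12.59
```

View pics/six1.png

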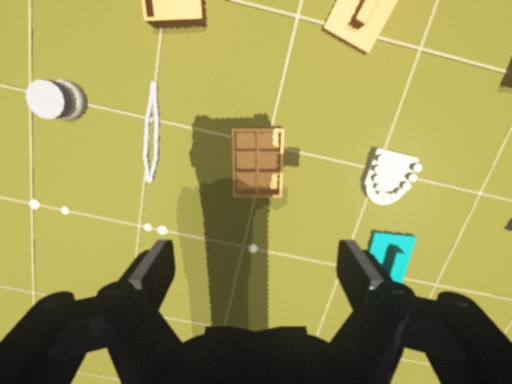

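```bash
python3 -m pendant '[[1,6.7,-0.3,-40,0],[1,0,0,-40,0],[1,0,0,-40,0],[1,0,0,-40,0],[1,0,0,-30,0],[1,0,0,-20,0],[1,0,0,-17,0],[1,0,0,0,0],[-1,0,0,0,0],[-1,0,0,0,0],[-1,0,0,0,0],[-1,0,0,0,0]]'; python3 -m pendant '[[-1,0,0,0,0],[-1,0,0,0,0],[-1,0,0,0,0],[-1,0,0,0,0]]'
```

```text
t: 2.98
position: [0.4613, 0.0917, 0.0057]
tool_rot: [-0.001, 0.994, 0.112, 0.001]
wrist_force: [0.1, 1.2, 1.2]
gripper_width: 0.718
grasp_force: 65.2
t: 3.32
position: [0.4613, 0.0917, 0.0057]
tool_rot: [-0.001, 0.994, 0.112, 0.001]
wrist_force: [-1.3, 0.6, 7.8]
gripper_width: 0.713
grasp_force: 66.1
```

```bash
python3 -m pendant '[[-1,0,0,20,0],[-1,0,0,40,0],[-1,0,0,40,0],[-1,0,-20,40,0],[-1,0,-35,40,0],[-1,-5,-40,15,-0.075],[-1,-5,-40,0,-0.075],[-1,-5,-40,0,-0.075],[-1,-5,-40,0,-0.075],[-1,-5,-40,0,-0.075],[-1,-5,-40,0,0],[-1,0,-40,0,0]]'; python3 -m pendant '[[-1,0,-40,0,0],[-1,0,-32,0,0],[-1,0,-15,0,0],[-1,0,0,0,0],[-1,0,0,0,0],[-1,0,0,0,0]]'; python3 w.py car1 12 478 -329 7
```

```text
t: 4.32
position: [0.4293, -0.2358, 0.1882]
tool_rot: [-0.001, 0.997, -0.076, 0.001]
wrist_force: [0.9, -0.0, -1.3]
gripper_width: 0.717
grasp_force: 65.4
t: 4.82
position: [0.4306, -0.32, 0.1874]
tool_rot: [-0.0, 0.997, -0.075, 0.0]
wrist_force: [-0.3, 0.8, -0.5]
gripper_width: 0.716
grasp_force: 65.4
tcp [ 430.6 -320.   187.4] xyaw -8.62 t 4.8167
cloud rect 479.9 -330.7 92.7 68.1 ang -9.02 z95 13.0 touches edge [229  85] [291 169]
plane rect 480.1 -330.7 92.1 68.0 ang -8.87
```

View pics/car1.png

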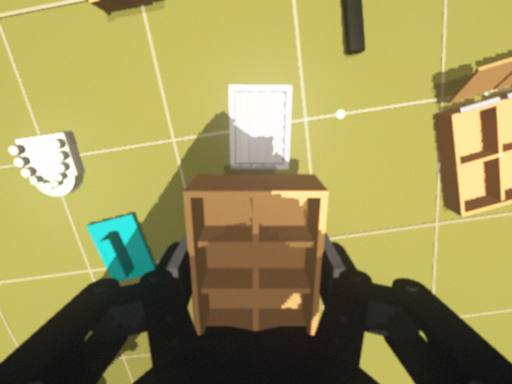

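```bash
cat > held.py <<'E'
from h import *; import sys
# held tray: position relative to TCP from its rim
def held(lo=20,hi=38):
    o=robot.observe(); p,T=pose("wrist",o); a,D=robot.capture("wrist")
    t=np.array(o["position"])*1000; X=R.from_quat(np.roll(o["tool_rot"],-1)).as_matrix()[:,0]
    yaw=np.arctan2(X[1],X[0]); P=cloud(p,T,D)*1000-t
    h=cv2.cvtColor(a,cv2.COLOR_BGR2HSV)
    m=(h[...,1]>70)&(h[...,0]>5)&(h[...,0]<26)&(np.hypot(P[...,0],P[...,1])<62)&(P[...,2]>-15)&(P[...,2]<50)
    m=cv2.morphologyEx(m.astype(np.uint8),cv2.MORPH_OPEN,np.ones((3,3)))
    Q=P[m>0]; c,s=np.cos(yaw),np.sin(yaw)
    q=np.c_[Q[:,0]*c+Q[:,1]*s,-Q[:,0]*s+Q[:,1]*c,Q[:,2]]  # along tool x, to its left(world-up frame)
    zt=np.percentile(q[:,2],95); print("rim z rel TCP",zt.round(1))
    r=q[q[:,2]>zt-5]
    print("along",np.percentile(r[:,0],[0.5,99.5]).round(1),"left",np.percentile(r[:,1],[.5,99.5]).round(1))
    f=r[(r[:,0]>np.percentile(r[:,0],99.5)-3)]
    print("front edge slope deg",np.degrees(np.polyfit(f[:,1],f[:,0],1)[0]).round(1), "rect",cv2.minAreaRect(r[:,:2].astype(np.float32)))
    for s,nm in((1,"L"),(-1,"R")):
        g=r[s*r[:,1]>25]; print(nm,"rim z vs along slope",np.polyfit(g[:,0],g[:,2],1).round(3) if len(g)>5 else None)
held()
E
python3 held.py
```

```text
rim z rel TCP 29.5
along [-34.4  42. ] left [-40.4  32.4]
front edge slope deg -0.1 rect ((2.7103958129882812, -3.911083221435547), (75.40485382080078, 79.54717254638672), 89.4024887084961)
L rim z vs along slope [1.0000e-03 2.8492e+01]
R rim z vs along slope [-2.0000e-03  3.0901e+01]
```

```bash
python3 -m pendant '[[-1,25,-5.5,0,0],[-1,25.4,-5.5,0,0],[-1,0,0,-40,0],[-1,0,0,-40,0],[-1,0,0,-40,0],[-1,0,0,-20,0],[-1,0,0,-10,0],[-1,0,0,0,0],[-1,0,0,-8,0],[-1,0,0,-8,0],[-1,0,0,-4,0],[-1,0,0,0,0]]'; python3 -m pendant '[[-1,0,0,-2,0],[-1,0,0,-2,0],[-1,0,0,0,0]]'
```

```text
t: 5.92
position: [0.481, -0.3316, 0.0173]
tool_rot: [-0.0, 0.997, -0.075, 0.0]
wrist_force: [0.5, -0.3, -0.6]
gripper_width: 0.718
grasp_force: 65.5
t: 6.17
position: [0.4809, -0.3319, 0.0134]
tool_rot: [-0.0, 0.997, -0.075, 0.0]
wrist_force: [-1.0, 0.5, -1.3]
gripper_width: 0.712
grasp_force: 65.5
```

```bash
python3 -m pendant '[[-1,0,0,-1,0],[-1,0,0,0,0],[1,0,0,0,0],[1,0,0,0,0],[1,0,0,0,0],[1,0,0,0,0],[1,0,0,15,0],[1,0,0,30,0],[1,0,0,40,0],[1,0,0,40,0],[1,0,0,40,0],[1,0,0,40,0]]'; python3 -m pendant '[[1,0,0,0,0],[1,0,0,0,0]]';python3 w.py sixp 42 481 -331 36
```

```text
t: 7.17
position: [0.4803, -0.3319, 0.2194]
tool_rot: [-0.0, 0.997, -0.076, 0.0]
wrist_force: [0.8, -0.8, -0.6]
gripper_width: 1.004
grasp_force: 0.0
t: 7.33
position: [0.4818, -0.3329, 0.2201]
tool_rot: [0.001, 0.997, -0.076, 0.002]
wrist_force: [0.0, 0.8, -0.6]
gripper_width: 0.999
grasp_force: 0.0
tcp [ 481.8 -332.9  220.1] xyaw -8.66 t 7.3333
cloud rect 479.5 -330.5 86.8 62.2 ang -8.62 z95 43.0 touches edge [228 138] [281 209]
plane rect 479.9 -330.6 86.2 61.9 ang -8.6
```

```bash
python3 -m pendant '[[1,5,20,0,0],[1,10,39,0,0.075],[1,10,39,0,0.075],[1,10,39,0,0.075],[1,10,39,0,0.075],[1,10,39,0,0.085],[1,10,39,0,0],[1,10,39,0,0],[1,10,39,0,0],[1,10,39,0,0],[1,10,39,0,0],[1,10,39,0,0]]'; python3 -m pendant '[[1,10,39,0,0],[1,10,39,0,0],[1,0,20,0,0],[1,0,10,0,0],[1,0,0,0,0],[1,0,0,0,0],[1,0,0,0,0]]'; python3 w.py two1 35 635 219 26
```

```text
t: 8.38
position: [0.5949, 0.1193, 0.2152]
tool_rot: [0.0, 0.993, 0.117, -0.002]
wrist_force: [1.1, 0.7, -0.3]
gripper_width: 1.001
grasp_force: 0.0
t: 8.97
position: [0.616, 0.222, 0.2172]
tool_rot: [0.001, 0.993, 0.115, -0.0]
wrist_force: [-0.1, 0.0, -0.3]
gripper_width: 0.997
grasp_force: 0.0
tcp [616.  222.  217.2] xyaw 13.19 t 8.9667
cloud rect 636.2 223.8 86.4 61.7 ang 14.73 z95 35.9 touches edge [230 116] [284 190]
plane rect 636.4 224.2 86.5 61.2 ang 14.93
```

View pics/two1.png

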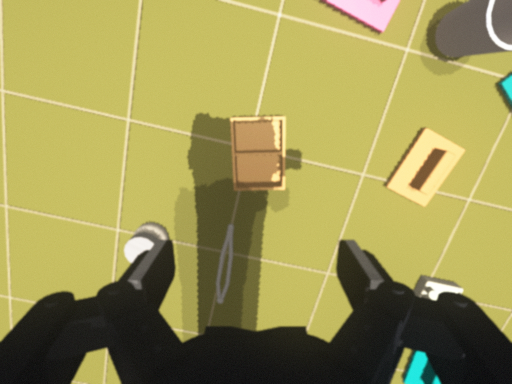

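```bash
python3 -m pendant '[[1,20.3,2,-35,0.029],[1,0,0,-40,0],[1,0,0,-40,0],[1,0,0,-40,0],[1,0,0,-25,0],[1,0,0,-20,0],[1,0,0,-12,0],[1,0,0,0,0],[-1,0,0,0,0],[-1,0,0,0,0],[-1,0,0,0,0],[-1,0,0,0,0]]'; python3 -m pendant '[[-1,0,0,0,0],[-1,0,0,0,0],[-1,0,0,0,0],[-1,0,0,0,0]]'
```

```text
t: 10.02
position: [0.6378, 0.2272, 0.0081]
tool_rot: [-0.0, 0.991, 0.131, 0.002]
wrist_force: [-0.7, -1.1, 6.0]
gripper_width: 0.714
grasp_force: 67.2
t: 10.35
position: [0.6378, 0.2272, 0.0081]
tool_rot: [-0.0, 0.991, 0.131, 0.002]
wrist_force: [-0.7, -1.0, 8.0]
gripper_width: 0.712
grasp_force: 67.2
```

```bash
python3 -m pendant '[[-1,0,0,20,0],[-1,0,0,40,0],[-1,0,0,40,0],[-1,-5,-20,40,0],[-1,-10,-38,40,0],[-1,-10,-38,0,-0.083],[-1,-10,-38,0,-0.083],[-1,-10,-38,0,-0.083],[-1,-10,-38,0,-0.083],[-1,-10,-38,0,-0.083],[-1,-10,-38,0,0],[-1,-10,-38,0,0]]'; python3 -m pendant '[[-1,-10,-38,0,0],[-1,-10,-38,0,0],[-1,-10,-38,0,0],[-1,-10,-38,0,0],[-1,-10,-38,0,0],[-1,-10,-38,0,0],[-1,-10,-25,0,0],[-1,-3,-12,0,0],[-1,0,0,0,0],[-1,0,0,0,0],[-1,0,0,0,0]]'; python3 held.py; python3 -c "
from h import *; o=robot.observe();print(o['position'],o['tool_rot'])"
```

```text
t: 11.35
position: [0.5535, -0.0873, 0.1732]
tool_rot: [-0.0, 0.997, -0.076, 0.001]
wrist_force: [0.8, -0.9, -0.4]
gripper_width: 0.713
grasp_force: 66.2
t: 12.27
position: [0.4819, -0.3495, 0.1725]
tool_rot: [-0.0, 0.997, -0.075, 0.0]
wrist_force: [0.1, -0.6, -1.4]
gripper_width: 0.714
grasp_force: 66.2
rim z rel TCP 27.4
along [-36.3  41.1] left [-41.   32.4]
front edge slope deg -0.0 rect ((0.7297325134277344, -4.1396942138671875), (81.4056625366211, 75.64344024658203), 0.3141431212425232)
L rim z vs along slope [-2.0000e-03  2.6604e+01]
R rim z vs along slope [1.2000e-02 2.9524e+01]
[ 0.48210159 -0.34907658  0.1723665 ] [-4.77388556e-04  9.97194627e-01 -7.48498211e-02  3.90820767e-04]
```

```bash
python3 -m pendant '[[-1,0,9,0,0],[-1,0,8,0,0],[-1,0,0,-40,0],[-1,0,0,-35,0],[-1,0,0,-20,0],[-1,0,0,-10,0],[-1,0,0,0,0],[-1,0,0,-8,0],[-1,0,0,-6,0],[-1,0,0,-4,0],[-1,0,0,-2,0],[-1,0,0,0,0]]'; python3 -m pendant '[[-1,0,0,-1,0],[-1,0,0,-1,0],[-1,0,0,0,0]]'
```

```text
t: 13.32
position: [0.4811, -0.3337, 0.0472]
tool_rot: [-0.0, 0.997, -0.076, 0.0]
wrist_force: [0.2, 0.1, -0.5]
gripper_width: 0.711
grasp_force: 66.3
t: 13.57
position: [0.4811, -0.3337, 0.0453]
tool_rot: [0.0, 0.997, -0.076, 0.0]
wrist_force: [-0.1, -0.2, -1.2]
gripper_width: 0.712
grasp_force: 66.3
```

```bash
python3 -m pendant '[[-1,0,1.5,-0.7,0],[-1,0,0,0,0],[1,0,0,0,0],[1,0,0,0,0],[1,0,0,0,0],[1,0,0,0,0],[1,0,0,15,0],[1,0,0,30,0],[1,0,0,40,0],[1,0,0,40,0],[1,0,0,40,0],[1,0,0,20,0]]'; python3 -m pendant '[[1,0,0,0,0],[1,0,0,0,0]]';python3 w.py twop 72 480 -331 66
```

```text
t: 14.57
position: [0.4818, -0.3334, 0.2346]
tool_rot: [0.001, 0.997, -0.076, 0.003]
wrist_force: [-0.0, -0.3, 0.9]
gripper_width: 1.002
grasp_force: 0.0
t: 14.73
position: [0.4815, -0.3324, 0.2306]
tool_rot: [0.0, 0.997, -0.076, 0.001]
wrist_force: [-0.1, 0.6, -0.9]
gripper_width: 1.0
grasp_force: 0.0
tcp [ 481.5 -332.4  230.6] xyaw -8.7 t 14.7333
cloud rect 478.8 -331.0 86.6 62.1 ang -8.76 z95 72.9 touches edge [227 140] [284 215]
plane rect 479.1 -331.1 86.3 62.0 ang -8.69
```

```bash
python3 -m pendant '[[1,15,12,0,0.06],[1,30,20,0,0.067],[1,30,20,0,0],[1,30,20,0,0],[1,25,20,0,0],[1,12,12,0,0],[1,6,3,0,0],[1,0,0,0,0],[1,0,0,0,0],[1,0,0,0,0]]'; python3 w.py open1 35 659 -222 26
```

```text
t: 15.62
position: [0.6272, -0.2277, 0.2296]
tool_rot: [0.0, 1.0, -0.014, -0.0]
wrist_force: [-0.2, 0.4, 0.2]
gripper_width: 1.0
grasp_force: 0.0
tcp [ 627.2 -227.7  229.6] xyaw -1.65 t 15.6167
cloud rect 663.5 -221.0 86.4 62.2 ang 2.38 z95 36.0 touches edge [221 101] [277 176]
plane rect 663.6 -221.0 86.1 62.0 ang 2.45
```

View pics/open1.png

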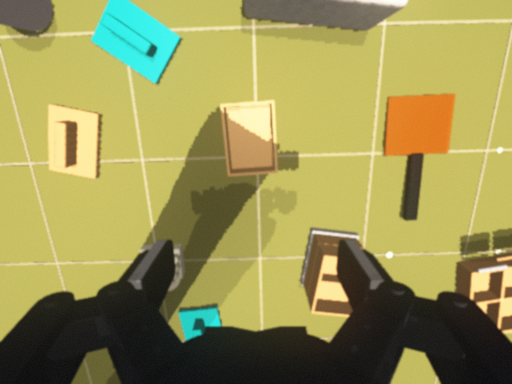

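```bash
python3 -m pendant '[[1,36.3,6.7,-10,0.071],[1,0,0,-40,0],[1,0,0,-40,0],[1,0,0,-40,0],[1,0,0,-40,0],[1,0,0,-25,0],[1,0,0,-18,0],[1,0,0,-11,0],[1,0,0,0,0],[-1,0,0,0,0],[-1,0,0,0,0],[-1,0,0,0,0]]'; python3 -m pendant '[[-1,0,0,0,0],[-1,0,0,0,0],[-1,0,0,0,0],[-1,0,0,0,0],[-1,0,0,0,0]]'
```

```text
t: 16.67
position: [0.6668, -0.2196, 0.0085]
tool_rot: [0.001, 1.0, 0.023, 0.002]
wrist_force: [-0.5, -0.7, -0.4]
gripper_width: 0.713
grasp_force: 66.3
t: 17.08
position: [0.6667, -0.2194, 0.0082]
tool_rot: [0.001, 1.0, 0.023, 0.002]
wrist_force: [-0.2, -0.5, 6.3]
gripper_width: 0.71
grasp_force: 67.5
```

```bash
python3 -m pendant '[[-1,0,0,20,0],[-1,0,0,40,0],[-1,0,0,40,0],[-1,0,0,40,0],[-1,-15,-10,40,-0.066],[-1,-30,-18,10,-0.066],[-1,-30,-18,0,-0.066],[-1,-30,-18,0,0],[-1,-30,-18,0,0],[-1,-25,-18,0,0],[-1,-15,-8,0,0],[-1,-10,-5,0,0]]'; python3 -m pendant '[[-1,0,0,0,0],[-1,0,0,0,0],[-1,0,0,0,0]]'; python3 held.py; python3 -c "
from h import *; o=robot.observe();print(o['position'],o['tool_rot'])"
```

```text
t: 18.08
position: [0.479, -0.3328, 0.1946]
tool_rot: [0.0, 0.997, -0.078, 0.001]
wrist_force: [1.0, -0.3, -0.6]
gripper_width: 0.714
grasp_force: 66.5
t: 18.33
position: [0.4832, -0.3292, 0.1934]
tool_rot: [-0.0, 0.997, -0.074, 0.0]
wrist_force: [1.0, 0.7, -1.8]
gripper_width: 0.717
grasp_force: 66.5
rim z rel TCP 27.2
along [-36.8  40.5] left [-41.1  32.5]
front edge slope deg -0.5 rect ((0.6119575500488281, -4.416007995605469), (76.36884307861328, 80.3899154663086), 89.77188873291016)
L rim z vs along slope [ 0.    26.425]
R rim z vs along slope [ 0.06  29.954]
[ 0.48311076 -0.32921344  0.19322641] [-1.84247080e-04  9.97240382e-01 -7.42400348e-02  6.53948679e-05]
```

```bash
python3 -m pendant '[[-1,-1.4,-3.4,0,0],[-1,0,0,-35,0],[-1,0,0,-35,0],[-1,0,0,-20,0],[-1,0,0,-8,0],[-1,0,0,0,0],[-1,0,0,-8,0],[-1,0,0,-6,0],[-1,0,0,-4,0],[-1,0,0,0,0],[-1,0,0,-1,0],[-1,0,0,0,0]]'
```

```text
t: 19.38
position: [0.4799, -0.3345, 0.0769]
tool_rot: [0.0, 0.997, -0.076, 0.0]
wrist_force: [-0.4, 0.2, -0.6]
gripper_width: 0.715
grasp_force: 66.6
```

```bash
python3 -m pendant '[[-1,1.5,1.8,-1,0],[-1,0,0,-0.8,0],[-1,0,0,0,0],[1,0,0,0,0],[1,0,0,0,0],[1,0,0,0,0],[1,0,0,0,0],[1,0,0,15,0],[1,0,0,30,0],[1,0,0,40,0],[1,0,0,40,0],[1,0,0,40,0]]'; python3 -m pendant '[[1,0,0,0,0],[1,0,0,0,0],[1,0,0,0,0]]';python3 w.py openp 102 480 -331 96
```

```text
t: 20.38
position: [0.4806, -0.3325, 0.2414]
tool_rot: [-0.0, 0.997, -0.076, -0.0]
wrist_force: [1.0, -0.5, 0.7]
gripper_width: 1.001
grasp_force: 0.0
t: 20.63
position: [0.4811, -0.3323, 0.2393]
tool_rot: [-0.0, 0.997, -0.076, 0.0]
wrist_force: [-0.8, 0.8, -1.9]
gripper_width: 1.002
grasp_force: 0.0
tcp [ 481.1 -332.3  239.3] xyaw -8.71 t 20.6333
cloud rect 479.1 -330.7 86.1 62.1 ang -8.51 z95 102.8 touches edge [225 142] [286 221]
plane rect 479.5 -330.7 85.2 62.0 ang -8.68
```

```bash
python3 -m pendant '[[1,8,15,0,-0.073],[1,16,36,0,0],[1,16,36,0,0],[1,16,36,0,0],[1,16,36,0,0],[1,16,36,0,0],[1,16,36,0,0],[1,16,36,0,0],[1,16,36,0,0],[1,10,20,0,0],[1,3,10,0,0],[1,0,0,0,0]]';python3 -m pendant '[[1,0,0,0,0],[1,0,0,0,0],[1,0,0,0,0]]'; python3 w.py cov1 11 661 8 6; python3 w.py cov2 36 661 8 28
```

```text
t: 21.68
position: [0.6301, 0.0042, 0.2373]
tool_rot: [0.0, 0.994, -0.11, -0.002]
wrist_force: [-1.0, 0.2, 0.4]
gripper_width: 1.005
grasp_force: 0.0
t: 21.93
position: [0.6295, -0.0023, 0.2398]
tool_rot: [0.0, 0.993, -0.114, 0.0]
wrist_force: [-0.7, -0.8, -0.1]
gripper_width: 1.002
grasp_force: 0.0
tcp [629.5  -2.3 239.8] xyaw -13.12 t 21.9333
cloud rect 663.4 9.6 85.8 62.0 ang -13.12 z95 12.1 touches edge [218 107] [265 172]
plane rect 663.7 9.5 85.1 61.7 ang -13.12
tcp [629.7  -2.  240. ] xyaw -13.1 t 21.9833
cloud rect 663.6 9.4 55.7 13.8 ang -13.6 z95 37.0 touches edge [236 120] [247 165]
plane rect 663.8 9.3 55.4 13.7 ang -13.58
```

View pics/cov1.png

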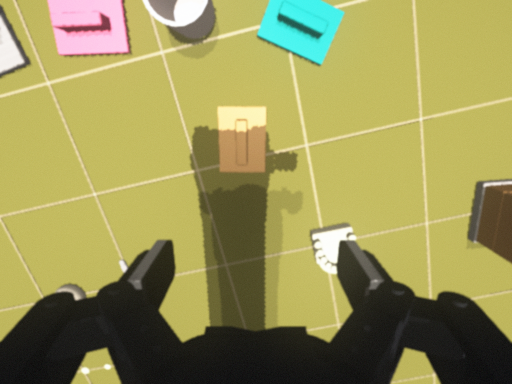

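```bash
python3 -m pendant '[[1,34,11.5,-10,0],[1,0,0,-40,0],[1,0,0,-40,0],[1,0,0,-40,0],[1,0,0,-40,0],[1,0,0,-25,0],[1,0,0,-18,0],[1,0,0,-8,0],[1,0,0,0,0],[1,0,0,0,0]]'
```

```text
t: 22.87
position: [0.6646, 0.0113, 0.0196]
tool_rot: [0.0, 0.994, -0.113, 0.0]
wrist_force: [-0.6, -0.3, 0.1]
gripper_width: 1.006
grasp_force: 0.0
```

```bash
python3 -m pendant '[[1,-0.5,-1.5,-3,0],[-1,0,0,0,0],[-1,0,0,0,0],[-1,0,0,0,0],[-1,0,0,0,0],[-1,0,0,0,0],[-1,0,0,0,0],[-1,0,0,0,0],[-1,0,0,0,0],[-1,0,0,0,0],[-1,0,0,0,0]]'
```

```text
t: 23.78
position: [0.664, 0.0104, 0.0161]
tool_rot: [-0.0, 0.994, -0.112, 0.0]
wrist_force: [-1.1, 0.0, 4.3]
gripper_width: 0.148
grasp_force: 60.5
```

```bash
python3 -m pendant '[[-1,0,0,20,0],[-1,0,0,40,0],[-1,0,0,40,0],[-1,0,0,40,0],[-1,-10,-20,40,0.04],[-1,-20,-36,30,0.035],[-1,-20,-36,0,0],[-1,-20,-36,0,0],[-1,-20,-36,0,0],[-1,-20,-36,0,0],[-1,-20,-36,0,0],[-1,-20,-36,0,0]]'; python3 -m pendant '[[-1,-20,-36,0,0],[-1,-10,-20,0,0],[-1,-4,-10,0,0],[-1,0,0,0,0],[-1,0,0,0,0],[-1,0,0,0,0]]'
python3 - <<'E'
from h import *
o=robot.observe(); p,T=pose("wrist",o); a,D=robot.capture("wrist"); cv2.imwrite("pics/covh.png",a)
t=np.array(o["position"])*1000;print(t,o["tool_rot"]); P=cloud(p,T,D)*1000-t
y=2*np.arctan2(o["tool_rot"][2],o["tool_rot"][1]);c,s=np.cos(y),np.sin(y)
q=np.stack([P[...,0]*c+P[...,1]*s,-P[...,0]*s+P[...,1]*c,P[...,2]],-1)
m=(abs(q[...,2]+5)<5)&(abs(q[...,0])<60)&(abs(q[...,1])<50)
print("plate along",np.percentile(q[m][:,0],[1,99.5]).round(1),"left",np.percentile(q[m][:,1],[.5,99.5]).round(1),"z",np.median(q[m][:,2]).round(1))
print(np.polyfit(q[m][:,0],q[m][:,2],1).round(4),np.polyfit(q[m][:,1],q[m][:,2],1).round(4))
E
```

```text
t: 24.78
position: [0.5167, -0.2543, 0.2162]
tool_rot: [-0.0, 0.997, -0.075, -0.0]
wrist_force: [1.4, -0.4, -0.6]
gripper_width: 0.148
grasp_force: 59.8
t: 25.28
position: [0.4857, -0.3169, 0.216]
tool_rot: [-0.001, 0.997, -0.073, -0.0]
wrist_force: [0.5, 0.4, -1.3]
gripper_width: 0.147
grasp_force: 59.8
[ 485.68915445 -316.917545    216.01015586] [-6.00722366e-04  9.97299777e-01 -7.34353284e-02 -2.17366180e-04]
plate along [-13.3  43.5] left [-29.3  32.1] z -5.3
[-0.0056 -5.2121] [ 1.2000e-03 -5.3454e+00]
```

View pics/covh.png

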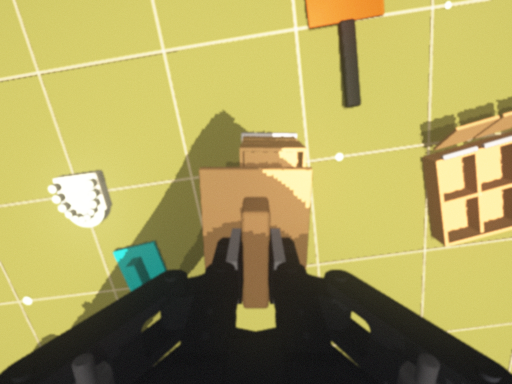

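```bash
python3 -m pendant '[[-1,-6,-10,0,0],[-1,-0.6,-5,0,0],[-1,0,0,-35,0],[-1,0,0,-25,0],[-1,0,0,-15,0],[-1,0,0,-5,0],[-1,0,0,0,0],[-1,0,0,-8,0],[-1,0,0,-7,0],[-1,0,0,-4,0],[-1,0,0,-1,0],[-1,0,0,0,0]]'
```

```text
t: 26.33
position: [0.4776, -0.3341, 0.1165]
tool_rot: [-0.0, 0.997, -0.075, -0.0]
wrist_force: [-0.1, 0.3, -1.5]
gripper_width: 0.147
grasp_force: 59.8
```

```bash
python3 -m pendant '[[-1,1.5,1.5,-1,0],[-1,0,0,-1,0],[-1,0,0,-0.7,0],[-1,0,0,0,0],[-1,0,0,0,0]]'
```

```text
t: 26.75
position: [0.4792, -0.3327, 0.114]
tool_rot: [0.0, 0.997, -0.075, 0.0]
wrist_force: [-0.1, 0.1, -1.4]
gripper_width: 0.152
grasp_force: 59.8
```

```bash
python3 -m pendant '[[-1,0,0,-0.7,0],[-1,0,0,0,0],[1,0,0,0,0],[1,0,0,0,0],[1,0,0,0,0],[1,0,0,0,0],[1,0,0,0,0],[1,0,0,0,0],[1,0,0,20,0],[1,0,0,40,0],[1,0,0,40,0],[1,0,0,40,0]]'; python3 -m pendant '[[1,-15,0,0,0],[1,0,0,0,0],[1,0,0,0,0],[1,0,0,0,0]]'; python3 w.py covp 108 479 -331 103;  python3 w.py covp2 133 479 -331 124
python3 - <<'E'
from h import *
a,_=robot.capture("side"); cv2.imwrite("pics/side9.png",a)
E
```

```text
t: 27.75
position: [0.4785, -0.3325, 0.2547]
tool_rot: [-0.0, 0.997, -0.075, -0.0]
wrist_force: [1.0, -1.2, 0.2]
gripper_width: 0.999
grasp_force: 0.0
t: 28.08
position: [0.4643, -0.3317, 0.2519]
tool_rot: [-0.001, 0.997, -0.075, -0.001]
wrist_force: [0.1, -0.5, -0.4]
gripper_width: 0.996
grasp_force: 0.0
tcp [ 464.3 -331.7  251.9] xyaw -8.57 t 28.0833
cloud rect 479.2 -331.0 86.2 62.4 ang -8.65 z95 109.0 touches edge [224 124] [285 204]
plane rect 479.6 -331.3 85.1 61.8 ang -8.55
tcp [ 464.3 -331.7  251.7] xyaw -8.56 t 28.1333
cloud rect 479.8 -331.1 56.1 13.4 ang -8.24 z95 133.9 touches edge [247 141] [261 198]
plane rect 480.5 -331.3 56.0 13.2 ang -8.19
```

View pics/side9.png

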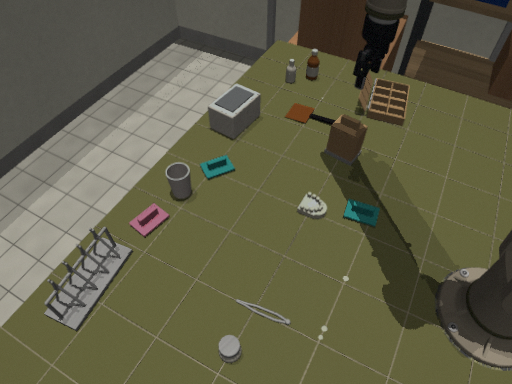

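The side view shows the full stack in the carrier at about (346,138), with the bystanders unmoved. The cover's plate measures 108 mm and its bar 133 mm high, which matches a seated cover.

```bash
python3 -c "
from cell import robot; print(robot.sign_off())"
```

```text
the job is handed in; nothing more can be done
None
```

The full stack (six-compartment tray, two-compartment tray, undivided tray, cover) is built in the steel carrier and the job is handed in; each piece measured seated within about 1 mm of the one beneath, and the forceps, shield, jar and plaster model look unmoved in the last side picture.

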